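# Free the T-key from its guarded rack and open the clamp lock

## Robot

A 6-joint arm with a two-finger parallel gripper is mounted at the origin on the work surface. World frame = base frame: x ahead of the robot, y to its left, z up, the work surface at z = 0. Lengths are in mm, angles in rad, forces in N, time in s.
With the tool pointing down it reaches from about 275 to 750 mm from the base axis. Payload 10.2 kg.
Tool frame: the origin (TCP) lies on the front face of the gripper's body, between the roots of the fingers; the fingertips stand 73 mm ahead of it and the grasp point (between the pads) lies 54 mm ahead of it; z points along the fingers, y is the line along which they close (so a half turn about z gives the same grasp; the last joint's range is limited). The gripper opens to 85 mm and grips with 20 to 120 N. Pads are 22 mm wide; open, the fingers measure 114 mm over their backs; the gripper's body (76 mm by 85 mm) begins 54 mm behind the grasp point. The pads swing forward as they close: fully open they stand 13 mm farther back than shut.
Start: joints at [-0.223, 0.313, 1.498, -0, 1.331, -0.223], TCP at [525.006, -0.014, 303.894] pointing down, gripper open.
Joint ranges: [-2.94, 2.94], [-0.97, 2.17], [0.19, 2.56], [-1.23, 4.37], [0.02, 3.11], [-2.88, 2.88]. Speed limits (rad/s): [2.39, 2.39, 3.01, 3.14, 3.14, 3.14].

## Interface

Orientations are given as a unit quaternion [w, x, y, z].
In Python, from rig import * gives the robot as it stands.
- The arm moves only by the tool step_arm, never from a script. Its argument "plan" is a list of rows, each an object with "offset": the shift along the tool's x, y, z in cm, a list of three; "rot": the turn, a rotation vector about the tool's x, y, z in degrees, a list of three; "gripper": the finger opening in cm, from 0 to 8.54. In form: [{"offset": [x, y, z], "rot": [wx, wy, wz], "gripper": gripper}, ...]. A call has 1 to 12 rows; each row is the pose to reach, as a shift and turn from the pose commanded when the call began, along the tool's axes at that moment; what a row does not reach only later rows make up. A row lasts 1/10 s, in which the tool goes at most 50 mm and 8.59 degrees, less where a joint would pass 70% of its speed; a pose out of reach is approached as far as the arm can. A call with a gripper value outside its range is refused whole. The fingers move at their own pace and stop on an object; "squeeze" is the grip in N (left out, the last holds). Time passes only in rows, so rows that repeat a pose let the fingers close. It gives the time, the measured TCP pose, the force, the opening and the grip force at its end, in the units of the state.
- sense(): the state, without advancing time (a new reading comes with each control period).
- capture(name): name is "scene" or "side" or "wrist"; returns a dict with "color" (400x640x3 uint8, red, green, blue), "depth" (400x640 float32, mm along the optical axis (not along the pixel's ray), 0 where there is no reading), "vertical_fov" (degrees; the focal length in pixels is half the picture's height over the tangent of half this angle, whatever the lens; pixels are square), "cx", "cy" (the principal point, pixels), "k1" (the pictures are not rectified: a ray, as slopes to the right and down, at radius r is drawn at 1 + k1 r^2 times it, then the intrinsics apply), "rvec" (rotation vector, rad) and "tvec" (3), from world to camera coordinates, as OpenCV has them; the wrist camera has in their place "mount" (4x4, takes a point from camera to tool coordinates, whose origin is the TCP and whose axes are the flange's). Camera axes: x right, y down, z forward; pixel columns grow to the right and rows downward; lengths in mm; the calibration is good to about 2 mm. A picture is of the moment at which its call begins: read the wrist's pose just before it.
- finish_job(): hands the job in; it is judged then, once.
The state is a dict: "time_s": time; "joints": joint angles; "dq": joint speeds; "tau": joint torques, N m; "eef_pos": TCP position; "ee_rot": TCP orientation; "force": force on the tool from outside, world axes, zero at the start; "wrist_torque": the same for the moment, N m; "grip_width": opening from 0.0 (shut) to 1.0 (fully open); "grip_force": force on a finger pad.
Only numpy, scipy, OpenCV 4.12 (cv2) and the standard library are available. Lean on these libraries where they do the work, as an engineer would, in place of code of your own. Each camera call takes 0.05 s, during which the arm holds its last target. There are 200 camera calls.

## Task

Take the T-key out of the leaning rack, turning its flat foot in line with the slot in the guard plate so that it passes. Lower the key upright down the well of the lock housing until its hollow foot sits right down over the flat tang at the bottom, and turn the tang with it clockwise (seen from above) as far as it goes. Leave the key standing there, and do not knock the other things on the bench about.

Things in the scene. Friction and masses are not known exactly. Their poses are not given: they have to be found in the camera images.
- key_handle (a point): Centre of the wooden T-handle of the loose steel key (0.39 kg, 190 mm long). x along the handle bar, z up the key from foot to handle. Bar 80 (x) by 16 (y) by 30 (z) mm. Below it, on the key's axis, a round rod 12 mm thick, 130 mm long, and the flat foot, its long side parallel to the bar. The key's underside is 175 mm below this point. At the start the handle is above the guard plate, the foot below.
- key_foot (a point): Centre of the foot's underside (bottom of the key); axes as key_handle. Foot 60 (x) by 30 (y) by 30 (z) mm, with a pocket 46 (x) by 20 (y) mm, 24 mm deep, open below. At the start it is turned 45 to 90 degrees away from the slot, either way round, and stands on the chamber floor, 68 mm below the guard's upper face, the rod leaning on the slot's lower edge.
- rack_slot (a point): Slot centre on the upper face of the steel guard plate (118 x 118 x 6 mm) of the fixed plywood rack. z square to the plate, the way out: 25 degrees from vertical, leaning to the rack's front (robot side). y along the slot, level; x up the slope. Slot closed all round, 70 (y) by 40 (x) mm. Chamber below 62 mm high, 100 mm wide: the foot can turn there under the slot's middle. Rack 135 mm high.
- stem_top (a point): Centre of the top of the brass tang in the well of the fixed grey lock housing, 36 mm above the bench. x along the tang: 40 (x) by 14 (y) mm, 22 mm high (top 6 mm stepped in to 33 by 8), on a disc; a seated foot stands on the disc, 22 mm below this point. Well 76 by 76 mm, open above; housing 112 mm square, rim 100 mm above the bench. Foot on tang: 3 mm to spare each side, 8 degrees of play.
- stem (a joint): Turning angle of the tang (rad), starting between 0 and 0.4, growing as the tang turns clockwise seen from above, up to a stop at 1.65. Stays where it is left; takes about 0.15 N m to turn.
- key: The T-key (see key_handle); origin at the centre of the foot's underside, same axes.
- glue: Full glue bottle, a bystander, 190 mm tall, 64 mm across, upright between rack and housing; origin at the centre of its foot.
- jar: Lidded jar, bystander, 85 mm tall, 66 mm across; origin at the centre of its foot.
- screwdriver: Screwdriver lying on the left of the bench, bystander.
- hammer: Hammer lying on the right of the bench, bystander.
- offcut: Wooden offcut lying across in front of the robot, 35 by 130 by 28 mm high, bystander; origin at the centre of its underside.
- mug: Mug, bystander, 90 mm tall, 80 mm across; origin at the centre of its foot.
- wrench: Wrench lying at the front right of the bench, bystander.
There are look-alikes about, which are no part of the job. Leave any pink look-alike of the part that bears stem_top alone. Leave any blue look-alike of the key alone.

How it is judged:
By the outcome, as a careful person would: the job done as asked, in the order asked, and still so for the second after the job is handed in, with the robot touching nothing.
It also fails if it takes over 56 s, if anything falls off the work surface, if the arm or the gripper's body presses on something with over 40 N, if the wrist force passes 120 N, or if a joint passes its speed limit or range.

## Working session

There is one attempt and no reset: what is moved stays moved. The work goes in short steps, Python scripts to look and compute and a tool call to move; the robot and the scene stay as the last step left them, time stands still between calls to the robot, and variables do not carry over. Pictures are saved under pics/ and viewed, at most 10 in all, crops included, and the job is handed in when it is done.

Besides the shell and the picture viewer there is one more tool, called after "Request:" by a JSON object that holds its "api" and its "payload". step_arm: Moves the arm, as the interface text tells. Its arguments: {"type":"object","properties":{"plan":{"type":"array"},"squeeze":{"type":"number"}},"required":["plan"]}

```bash
mkdir -p pics; cat > h.py <<'E'
import numpy as np, cv2
from scipy.spatial.transform import Rotation as R
def cam(c,s=None):
    h=c["color"].shape[0]; f=h/2/np.tan(np.radians(c["vertical_fov"])/2)
    if "rvec" in c:
        Rw=R.from_rotvec(np.ravel(c["rvec"])).as_matrix().T; o=-Rw@np.ravel(c["tvec"])
    else:
        q=s["ee_rot"]; Rt=R.from_quat([q[1],q[2],q[3],q[0]]).as_matrix(); M=np.array(c["mount"])
        Rw=Rt@M[:3,:3]; o=Rt@M[:3,3]+np.array(s["eef_pos"])
    return f,Rw,o
def rays(c,uv,s=None):
    f,Rw,o=cam(c,s); uv=np.atleast_2d(np.float64(uv))
    d=(uv-[c["cx"],c["cy"]])/f; p=d.copy()
    for _ in range(10): p=d/(1+c["k1"]*(p**2).sum(1,keepdims=True))
    return o,np.c_[p,np.ones(len(p))]@Rw.T
def plane(c,uv,z,s=None):
    o,d=rays(c,uv,s); return o+d*((z-o[2])/d[:,2])[:,None]
def cloud(c,s=None):
    H,W=c["depth"].shape; u,v=np.meshgrid(np.arange(W),np.arange(H))
    o,d=rays(c,np.c_[u.ravel(),v.ravel()],s)
    return (o+d*c["depth"].reshape(-1,1)).reshape(H,W,3)
E
python3 - <<'E'
from rig import *; from h import *; import pickle
s=sense(); print(s["ee_rot"],s["eef_pos"])
for n in ["scene","side","wrist"]:
    c=capture(n); pickle.dump((c,s),open(n+".pkl","wb")); cv2.imwrite(f"pics/{n}0.png",c["color"][:,:,::-1])
    f,Rw,o=cam(c,s); print(n,o,Rw[:,2],f,c["k1"])
E
```

```text
[-5.67257466e-04  7.07113115e-01  7.07100135e-01 -3.47270600e-04] [5.24823857e+02 2.94177383e-02 3.03325320e+02]
scene [1514.99029932 -713.3292848  1057.40015651] [-0.64969816  0.47560879 -0.59303337] 492.5487841688554 0.01153038351373399
side [ 435.96810052  877.29138335 1184.75652849] [ 0.040509   -0.64970554 -0.75910587] 493.23378693854403 -0.13203333754282828
wrist [524.92458996  83.0501702  374.02808241] [-7.02951428e-04 -3.17896366e-01 -9.48125206e-01] 354.06482725898405 -0.06956960507091964
```

View pics/scene0.png

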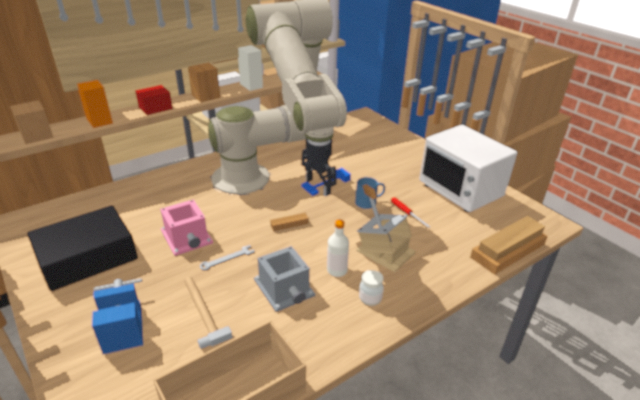

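View pics/side0.png

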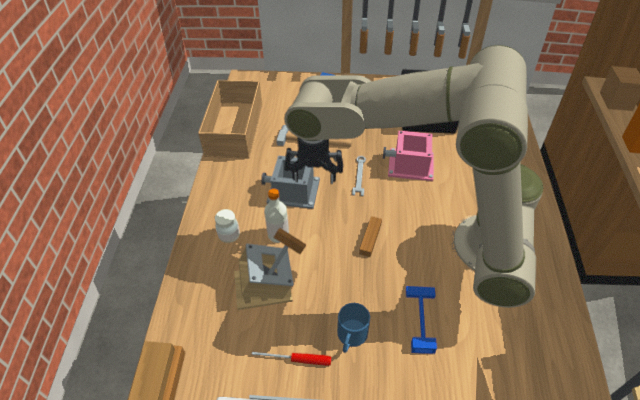

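Scene picture: grey housing at (284,277), glue (338,250), rack (385,240), mug (367,192). Side picture: guard plate (268,268) with the brown handle (290,240), glue (276,215), housing (295,183), partly under the gripper.

```bash
python3 - <<'E'
from h import *; import pickle
np.set_printoptions(precision=1,suppress=True)
c,s=pickle.load(open("side.pkl","rb")); P=cloud(c)
for uv in [(290,240),(283,236),(300,245),(268,268),(250,252),(288,250),(250,285),(292,285),(280,262),(276,195),(228,215),(353,312),(300,190),(272,170),(316,205),(265,203)]: print(uv,c["color"][uv[1],uv[0]],P[uv[1],uv[0]])
a=cv2.resize(c["color"][150:310,200:360],(600,600),interpolation=cv2.INTER_CUBIC)
c2,_=pickle.load(open("scene.pkl","rb"));
b=cv2.resize(c2["color"][180:310,250:430],(800,578),interpolation=cv2.INTER_CUBIC)
cv2.imwrite("pics/a.png",a[:,:,::-1]);cv2.imwrite("pics/b.png",b[:,:,::-1])
E
```

```text
(290, 240) [82 58 29] [569.9 169.9 213.5]
(283, 236) [85 61 35] [587.8 161.6 217.2]
(300, 245) [97 69 41] [545.4 174.9 201.7]
(268, 268) [69 67 63] [639.  160.9  68.2]
(250, 252) [103 110 112] [681.3 155.  130.8]
(288, 250) [195 155 109] [601.4  50.4  -0.8]
(250, 285) [95 82 56] [669.7 242.6 111.8]
(292, 285) [100  99  92] [567.3 217.6  81.9]
(280, 262) [ 95 102  99] [604.4 159.2  98. ]
(276, 195) [134  73   9] [627.7   4.1 188.4]
(228, 215) [237 240 231] [776.9  -1.2  85. ]
(353, 312) [37 58 75] [406.7 270.   51.8]
(300, 190) [63 68 70] [ 579.  -117.8   77.3]
(272, 170) [218 171 114] [ 691.  -267.5    4.6]
(316, 205) [221 179 118] [ 532.2 -125.1    2. ]
(265, 203) [131 101  66] [ 695.2 -127.9   -3.2]
```

View pics/a.png

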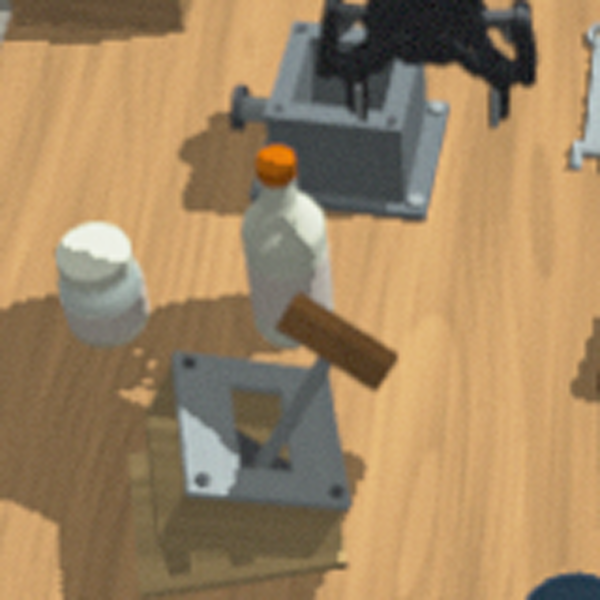

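View pics/b.png

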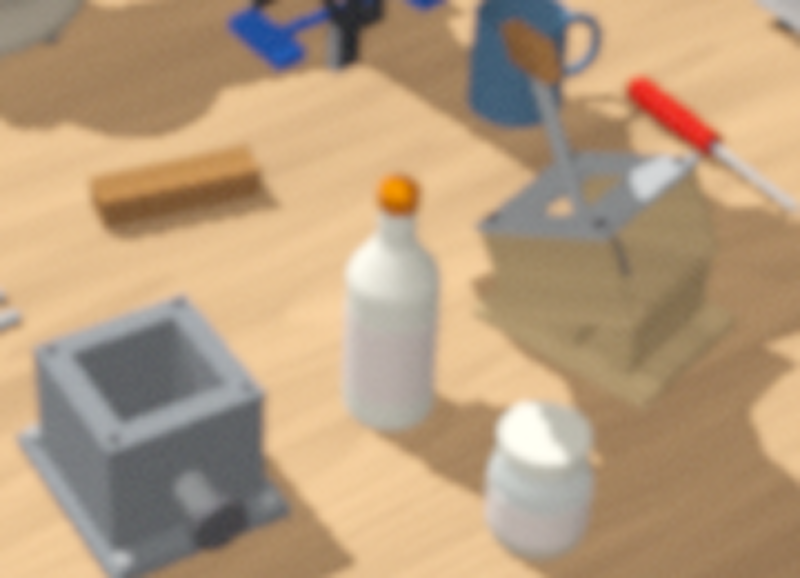

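Crop a: plate corners near (178,355),(325,370),(350,505),(190,495), handle bar ends at (290,310)-(390,370), rod to (262,462). Crop b: housing rim corners near (38,350),(180,300),(262,395),(110,445).

```bash
python3 - <<'E'
from h import *; import pickle
np.set_printoptions(precision=2,suppress=True)
c,s=pickle.load(open("side.pkl","rb")); P=cloud(c); c2,_=pickle.load(open("scene.pkl","rb")); P2=cloud(c2)
V=c["color"].astype(int)
# plate plane
pl=np.array([[178,355],[325,370],[350,505],[190,495]])/3.75+[200,150]
m=np.zeros(V.shape[:2],np.uint8); cv2.fillPoly(m,[pl.astype(np.int32)],1)
m=cv2.erode(m,np.ones((3,3)))
X=P[m>0]; X=X[(X[:,2]>60)&(X[:,2]<150)]
best=None; rng=np.random.default_rng(0)
for _ in range(300):
    t=X[rng.choice(len(X),3,False)]; n=np.cross(t[1]-t[0],t[2]-t[0]); n/=np.linalg.norm(n)+1e-9
    k=abs((X-t[0])@n)<2.5
    if abs(n[2])>.8 and (best is None or k.sum()>best.sum()): best=k
q=X[best]; m0=q.mean(0); n=np.linalg.svd(q-m0)[2][2]; n*=np.sign(n[2]); print("plate",m0,n,np.degrees(np.arccos(n[2])),best.sum(),len(X))
o,d=rays(c,pl); C=o+d*(((m0-o)@n)/(d@n))[:,None]; print(C,C.mean(0),np.linalg.norm(C-np.roll(C,1,0),axis=1))
pb=np.array([[38,350],[180,300],[262,395],[110,445]])/4.444+[250,180]
Hc=plane(c2,pb,100); print("housing",Hc,Hc.mean(0))
for nm,cc,PP in (("side",c,P),("scene",c2,P2)):
    k=(PP[...,2]>150)&(PP[...,2]<270)&(abs(PP[...,0]-570)<90)&(abs(PP[...,1]-165)<70)
    col=cc["color"].astype(int); k&=(col[...,0]-col[...,2]>25)
    Y=PP[k]; mu=Y.mean(0); U,S,W=np.linalg.svd(Y-mu); t=(Y-mu)@W[0]; print(nm,len(Y),mu,W,S/np.sqrt(len(Y)),t.min(),t.max(), np.percentile(Y,[3,97],axis=0))
E
```

```text
plate [632.14 179.73 109.99] [-0.42 -0.1   0.9 ] 25.44823532087734 803 1271
[[691.5  132.98 132.07]
 [593.71 105.2   83.73]
 [563.84 216.85  82.67]
 [664.84 246.26 132.69]] [628.47 175.32 107.79] [116.38 112.57 115.58 116.48]
housing [[ 558.59 -227.56  100.  ]
 [ 568.13 -124.55  100.  ]
 [ 674.98 -131.13  100.  ]
 [ 659.45 -234.1   100.  ]] [ 615.29 -179.34  100.  ]
side 382 [572.3  166.73 204.72] [[-0.86  0.36 -0.35]
 [-0.47 -0.36  0.81]
 [-0.17 -0.86 -0.48]] [22.8   9.44  4.02] -40.30326983958104 39.52001933564367 [[538.13 149.2  183.16]
 [605.92 182.22 223.58]]
scene 115 [587.45 153.19 207.99] [[ 0.93 -0.27  0.23]
 [ 0.23 -0.04 -0.97]
 [-0.27 -0.96 -0.02]] [22.59  8.67  4.46] -56.290652811064184 30.356952605096474 [[547.22 141.87 189.32]
 [612.63 170.19 224.8 ]]
```

Request:
{"api": "step_arm", "payload": {"plan": [{"offset": [-2.9,2.2,-3],"rot": [0,0,0],"gripper": 8.5},{"offset": [-5.8,4.5,-6],"rot": [0,0,0],"gripper": 8.5},{"offset": [-8.7,6.7,-8],"rot": [0,0,0],"gripper": 8.5},{"offset": [-11.6,9,-10],"rot": [0,0,0],"gripper": 8.5},{"offset": [-11.6,9,-10],"rot": [0,0,0],"gripper": 8.5},{"offset": [-11.6,9,-10],"rot": [0,0,0],"gripper": 8.5}]}}

```text
time_s: 0.75
eef_pos: [615.1, -116.3, 402.9]
ee_rot: [-0.001, 0.707, 0.707, -0.0]
force: [0.3, -0.2, -0.5]
grip_width: 0.996
grip_force: 0.0
```

```bash
python3 - <<'E'
from rig import *; from h import *; import pickle
s=sense(); print(s["time_s"],s["ee_rot"],s["eef_pos"],s["joints"])
c=capture("wrist"); pickle.dump((c,s),open("w1.pkl","wb")); cv2.imwrite("pics/w1.png",c["color"][:,:,::-1])
E
```

```text
0.75 [-6.82297936e-04  7.07339929e-01  7.06873196e-01 -2.08605423e-04] [ 615.10875152 -116.31619537  402.93088347] [-3.73805985e-01  5.14448299e-01  9.52939471e-01  1.64938244e-04
  1.67562237e+00 -3.73128783e-01]
```

View pics/w1.png

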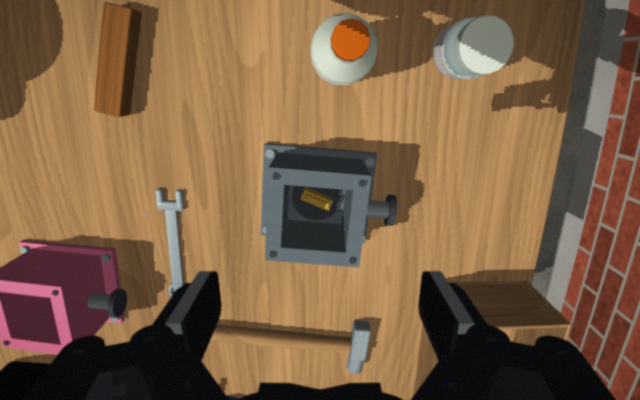

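The wrist picture shows the well at (315,217) and the brass tang at (318,200), tilted slightly down to the right.

```bash
python3 - <<'E'
from h import *; import pickle
np.set_printoptions(precision=1,suppress=True)
c,s=pickle.load(open("w1.pkl","rb")); v=c["color"].astype(int)
m=((v[...,0]-v[...,2]>25)).astype(np.uint8); a=np.zeros_like(m); a[185:245,290:347]=m[185:245,290:347]
ys,xs=np.nonzero(a); print(len(xs),xs.min(),xs.max(),ys.min(),ys.max())
for z in (36,30):
    W=plane(c,np.c_[xs,ys],z,s)[:,:2].astype(np.float32)
    r=cv2.minAreaRect(W); b=cv2.boxPoints(r); _,_,E=np.linalg.svd(W-W.mean(0),full_matrices=False); print(z,W.mean(0),r,np.degrees(np.arctan2(E[0,1],E[0,0])))
P=cloud(c,s); print(P[200,318],P[175,318])
print("rim",plane(c,[[273,172],[371,176],[361,265],[267,258]],100,s),"inner",plane(c,[[284,185],[349,187],[345,253],[281,248]],100,s))
big=cv2.resize(c["color"][140:275,255:395],(600,578),interpolation=cv2.INTER_CUBIC); cv2.imwrite("pics/w1c.png",big[:,:,::-1])
E
```

```text
428 300 332 188 210
36 [ 610.8 -173.4] ((611.237060546875, -173.58580017089844), (18.601472854614258, 41.706695556640625), 66.28083038330078) -24.627367
30 [ 610.7 -175.4] ((611.1818237304688, -175.50868225097656), (18.85649871826172, 42.27846908569336), 66.28089904785156) -24.627357
[ 612.9 -175.1   35.9] [ 613.3 -125.8  100.2]
rim [[ 564.6 -122.5  100. ]
 [ 670.9 -126.9  100. ]
 [ 664.1 -235.3  100. ]
 [ 553.1 -226.1  100. ]] inner [[ 576.  -137.1  100. ]
 [ 647.3 -139.4  100. ]
 [ 644.7 -219.5  100. ]
 [ 570.1 -213.1  100. ]]
```

View pics/w1c.png

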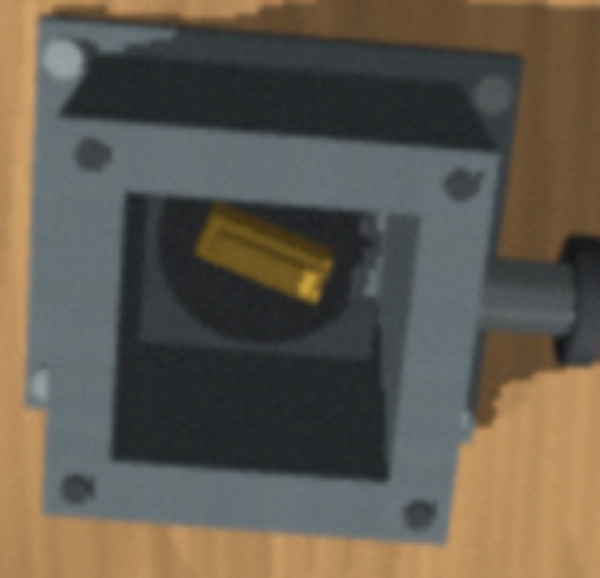

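```bash
cat >> h.py <<'E'
def q2R(q): return R.from_quat([q[1],q[2],q[3],q[0]])
def rack():
    a=np.radians(15.0); t=np.radians(25)
    n=np.array([-np.sin(t)*np.cos(a),-np.sin(t)*np.sin(a),np.cos(t)])
    x=np.array([np.cos(t)*np.cos(a),np.cos(t)*np.sin(a),np.sin(t)]); return x,np.cross(n,x),n
def tool(xt,zt):  # tool rotation from x and z directions
    return R.from_matrix(np.c_[xt,np.cross(zt,xt),zt])
def go(s,p,Rt,pos=None):
    R0=q2R(s["ee_rot"]); print("offset cm",np.round(R0.inv().apply(np.array(p)-s["eef_pos"])/10,2),"rot",np.round(np.degrees((R0.inv()*Rt).as_rotvec()),1))
E
python3 - <<'E'
from rig import *; from h import *
x,y,n=rack(); a=np.radians(-33); b=np.cos(a)*x+np.sin(a)*y
print(x,y,n,b)
go(sense(),np.array([572.5,162,198.5])+144*n,tool(-b,-n))
E
```

```text
[0.8754261  0.23456972 0.42261826] [-2.58819045e-01  9.65925826e-01 -1.38777878e-17] [-0.40821789 -0.10938165  0.90630779] [ 0.87515706 -0.32935419  0.3544375 ]
offset cm [ 26.18 -10.09   7.43] rot [-25.   -9.7 -70.8]
```

Request:
{"api": "step_arm", "payload": {"plan": [{"offset": [4,-4,0],"rot": [-3,-1,-8],"gripper": 8.5},{"offset": [8,-8,0],"rot": [-6,-2,-15],"gripper": 8.5},{"offset": [13,-10,0],"rot": [-9,-3,-22],"gripper": 8.5},{"offset": [18,-10.1,1],"rot": [-12,-4,-29],"gripper": 8.5},{"offset": [22,-10.1,3],"rot": [-14,-5,-36],"gripper": 8.5},{"offset": [25,-10.1,5],"rot": [-16,-6,-43],"gripper": 8.5},{"offset": [26.2,-10.1,7.4],"rot": [-18,-7,-50],"gripper": 8.5},{"offset": [26.2,-10.1,7.4],"rot": [-21,-8,-57],"gripper": 8.5},{"offset": [26.2,-10.1,7.4],"rot": [-23,-9,-64],"gripper": 8.5},{"offset": [26.2,-10.1,7.4],"rot": [-25,-9.7,-70.8],"gripper": 8.5},{"offset": [26.2,-10.1,7.4],"rot": [-25,-9.7,-70.8],"gripper": 8.5},{"offset": [26.2,-10.1,7.4],"rot": [-25,-9.7,-70.8],"gripper": 8.5}]}}

```text
time_s: 2.0
eef_pos: [513.2, 146.3, 329.7]
ee_rot: [0.198, 0.154, 0.964, 0.088]
force: [-0.7, 0.1, -0.4]
grip_width: 0.996
grip_force: 0.0
```

```bash
python3 - <<'E'
from rig import *; from h import *; import pickle
s=sense(); print(s["time_s"],s["ee_rot"],s["eef_pos"],s["joints"])
c=capture("wrist"); pickle.dump((c,s),open("w2.pkl","wb")); cv2.imwrite("pics/w2.png",c["color"][:,:,::-1])
E
```

```text
2.0 [0.19822488 0.15396644 0.96401125 0.08765582] [513.17296516 146.34492606 329.69109138] [ 0.02346233  0.15354708  1.67706668  0.12703508  0.88853844 -1.28960308]
```

View pics/w2.png

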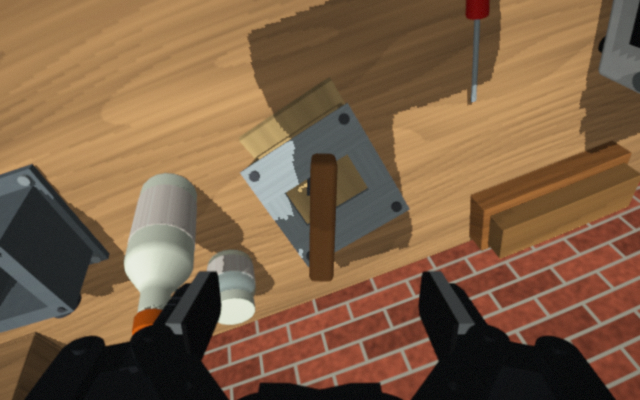

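The bar (top end (322,155), lower end (320,280)) is nearly vertical between the fingers, over the plate at (325,180).

```bash
python3 - <<'E'
from h import *; import pickle
np.set_printoptions(precision=2,suppress=True)
c,s=pickle.load(open("w2.pkl","rb")); P=cloud(c,s); v=c["color"].astype(int)
R0=q2R(s["ee_rot"]); T=R0.inv().apply(P.reshape(-1,3)-s["eef_pos"]).reshape(P.shape)
k=(v[...,0]-v[...,2]>25)&(T[...,2]>90)&(T[...,2]<170)&(abs(T[...,1])<50)&(abs(T[...,0])<80)
Y=T[k]; print(len(Y),np.percentile(Y,[2,50,98],axis=0),Y.mean(0))
top=Y[Y[:,2]<np.percentile(Y[:,2],60)]
print("rect",cv2.minAreaRect(Y[:,:2].astype(np.float32)))
E=np.linalg.svd(Y-Y.mean(0),full_matrices=False)[2]; print(E)
# plate
import itertools
x,y,n=rack(); h=(P-np.array([628.5,175.3,107.8]))@n
kk=(abs(h)<12)&(np.linalg.norm(P-np.array([628.5,175.3,107.8]),axis=2)<75)&(abs(v[...,0]-v[...,2])<25)
Q=P[kk]; 
for _ in range(4):
    m=Q.mean(0); nn=np.linalg.svd(Q-m,full_matrices=False)[2][2]; nn*=np.sign(nn[2]); Q=Q[abs((Q-m)@nn)<3]
print("plate n",nn,m,len(Q),np.degrees(np.arccos(nn[2])),np.degrees(np.arctan2(nn[1],nn[0])))
uv=np.array([[345,106],[241,175],[302,256],[409,209]])
o,d=rays(c,uv,s); C=o+d*(((m-o)@nn)/(d@nn))[:,None]; print(C,C.mean(0))
E
```

```text
3189 [[-36.79  -4.62 129.67]
 [  6.36   2.88 131.09]
 [ 39.98  10.47 144.91]] [  4.78   2.95 131.72]
rect ((0.13318634033203125, 2.9649734497070312), (80.23738098144531, 15.900385856628418), 1.2257360219955444)
[[-1.   -0.02 -0.04]
 [ 0.02 -1.    0.02]
 [ 0.04 -0.02 -1.  ]]
plate n [-0.41 -0.1   0.91] [623.26 179.14 104.28] 9949 25.038974735263643 -165.73785728817214
[[566.57 217.56  83.04]
 [596.01 106.3   83.56]
 [684.57 130.87 126.48]
 [668.16 245.94 132.3 ]] [628.83 175.17 106.35]
```

Request:
{"api": "step_arm", "payload": {"plan": [{"offset": [0,0.3,3],"rot": [0,0,1.2],"gripper": 8.5},{"offset": [0,0.3,6],"rot": [0,0,1.2],"gripper": 8.5},{"offset": [0,0.3,8],"rot": [0,0,1.2],"gripper": 8.5},{"offset": [0,0.3,9.2],"rot": [0,0,1.2],"gripper": 8.5},{"offset": [0,0.3,9.2],"rot": [0,0,1.2],"gripper": 6},{"offset": [0,0.3,9.2],"rot": [0,0,1.2],"gripper": 3},{"offset": [0,0.3,9.2],"rot": [0,0,1.2],"gripper": 0.5},{"offset": [0,0.3,9.2],"rot": [0,0,1.2],"gripper": 0.5},{"offset": [0,0.3,9.2],"rot": [0,0,1.2],"gripper": 0.5},{"offset": [0,0.3,9.2],"rot": [0,0,1.2],"gripper": 0.5},{"offset": [0,0.3,9.2],"rot": [0,0,1.2],"gripper": 0.5}], "squeeze": 90}}

```text
time_s: 3.15
eef_pos: [552.5, 158.4, 248.2]
ee_rot: [0.198, 0.163, 0.962, 0.089]
force: [-5.2, -3.6, 5.8]
grip_width: 0.176
grip_force: 88.3
```

```bash
python3 - <<'E'
from rig import *; from h import *
x,y,n=rack(); s=sense(); print({k:np.round(s[k],2) for k in ("time_s","eef_pos","joints","force","grip_width","grip_force")})
h=s["eef_pos"]-54*n; C=np.array([628.7,175.2,107])
d=h-C; print("handle in rack",d@x,d@y,d@n)
M=q2R(s["ee_rot"]).as_matrix(); b=-M[:,0]; ang=np.degrees(np.arctan2(b@y,b@x)); print(ang, "tilt",np.degrees(np.arccos(-M[:,2]@n)))
# turn in place under slot centre, lifted 14
print("lift+centre in tool (mm):",M.T@(n*14 - x*(d@x) - y*(d@y)))
E
```

```text
{'time_s': np.float64(3.15), 'eef_pos': array([552.47, 158.4 , 248.16]), 'joints': array([ 0.05,  0.32,  1.68,  0.14,  0.71, -1.27]), 'force': array([-5.18, -3.56,  5.83]), 'grip_width': np.float64(0.18), 'grip_force': np.float64(88.31)}
handle in rack -11.024348955300464 3.500031635984364 106.88970001516059
-34.14573135345492 tilt 0.1949376676997167
lift+centre in tool (mm): [-11.13533074   3.28320231 -13.9646512 ]
```

Request:
{"api": "step_arm", "payload": {"plan": [{"offset": [0,0,-0.7],"rot": [0,0,0],"gripper": 0.5},{"offset": [-0.6,0.2,-1.4],"rot": [0,0,0],"gripper": 0.5},{"offset": [-1.1,0.3,-1.4],"rot": [0,0,0],"gripper": 0.5},{"offset": [-1.1,0.3,-1.4],"rot": [0,0,8],"gripper": 0.5},{"offset": [-1.1,0.3,-1.4],"rot": [0,0,16],"gripper": 0.5},{"offset": [-1.1,0.3,-1.4],"rot": [0,0,24],"gripper": 0.5},{"offset": [-1.1,0.3,-1.4],"rot": [0,0,32],"gripper": 0.5},{"offset": [-1.1,0.3,-1.4],"rot": [0,0,40],"gripper": 0.5},{"offset": [-1.1,0.3,-1.4],"rot": [0,0,48],"gripper": 0.5},{"offset": [-1.1,0.3,-1.4],"rot": [0,0,56],"gripper": 0.5},{"offset": [-1.1,0.3,-1.4],"rot": [0,0,56],"gripper": 0.5},{"offset": [-1.1,0.3,-1.4],"rot": [0,0,56],"gripper": 0.5}]}}

```text
time_s: 4.35
eef_pos: [557.2, 156.2, 264.3]
ee_rot: [0.133, 0.594, 0.775, 0.172]
force: [-0.5, 0.3, -4.4]
grip_width: 0.175
grip_force: 88.2
```

```bash
python3 - <<'E'
from rig import *; from h import *
x,y,n=rack(); s=sense(); print({k:np.round(s[k],2) for k in ("time_s","joints","force","wrist_torque","grip_width","grip_force")})
M=q2R(s["ee_rot"]).as_matrix(); h=s["eef_pos"]+54*M[:,2]; d=h-np.array([628.7,175.2,107]); print("handle in rack",d@x,d@y,d@n)
b=-M[:,0]; print(np.degrees(np.arctan2(b@y,b@x)),np.degrees(np.arccos(-M[:,2]@n)))
c=capture("wrist"); P=cloud(c,s); v=c["color"].astype(int)
T=((P-s["eef_pos"])@M)
k=(v[...,0]-v[...,2]>25)&(T[...,2]>25)&(T[...,2]<60)&(abs(T[...,1])<12)&(abs(T[...,0])<60); Y=T[k]
print(len(Y),np.percentile(Y,[2,50,98],axis=0) if len(Y) else 0)
cv2.imwrite("pics/w3.png",c["color"][:,:,::-1])
E
```

```text
{'time_s': np.float64(4.35), 'joints': array([ 0.04,  0.31,  1.65,  0.13,  0.75, -0.3 ]), 'force': array([-0.52,  0.29, -4.44]), 'wrist_torque': array([-0.2 ,  0.7 , -0.02]), 'grip_width': np.float64(0.18), 'grip_force': np.float64(88.21)}
handle in rack -0.4920674120323844 0.05657317233769245 119.84894666229783
-89.94788411795618 0.09940118320608099
7908 [[-30.42068896  -6.75238245  38.60713195]
 [ 14.60803967   0.77272628  39.88798343]
 [ 42.27136747   8.05546269  54.86911988]]
```

View pics/w3.png

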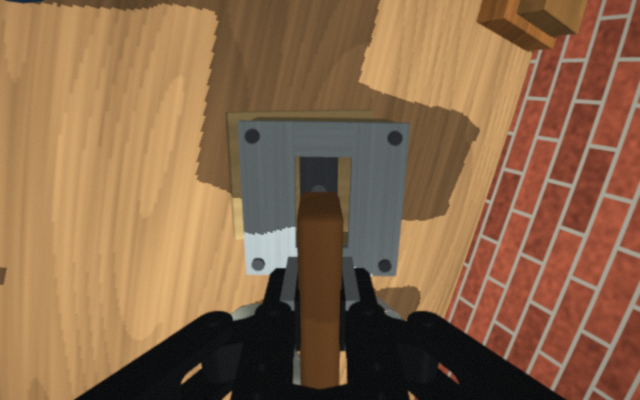

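The foot (dark, columns 300–338) lies along the slot (columns 296–352), about 3.5 mm left of its middle; I shift by that and lift.

Request:
{"api": "step_arm", "payload": {"plan": [{"offset": [0,0.35,0],"rot": [0,0,0],"gripper": 0.5},{"offset": [0,0.35,-0.8],"rot": [0,0,0],"gripper": 0.5},{"offset": [0,0.35,-1.8],"rot": [0,0,0],"gripper": 0.5},{"offset": [0,0.35,-2.6],"rot": [0,0,0],"gripper": 0.5},{"offset": [0,0.35,-3],"rot": [0,0,0],"gripper": 0.5},{"offset": [0,0.35,-3],"rot": [0,0,0],"gripper": 0.5}]}}

```text
time_s: 5.0
eef_pos: [547.8, 153.7, 294.1]
ee_rot: [0.133, 0.595, 0.773, 0.173]
force: [-0.7, -1.0, -4.4]
grip_width: 0.171
grip_force: 88.3
```

Request:
{"api": "step_arm", "payload": {"plan": [{"offset": [0,0,-1.5],"rot": [0,0,0],"gripper": 0.5},{"offset": [0,0,-3],"rot": [0,0,0],"gripper": 0.5},{"offset": [0,0,-5],"rot": [0,0,0],"gripper": 0.5},{"offset": [0,0,-7],"rot": [0,0,0],"gripper": 0.5},{"offset": [0,0,-7],"rot": [0,0,0],"gripper": 0.5}]}}

```text
time_s: 5.5
eef_pos: [519.0, 146.1, 359.8]
ee_rot: [0.135, 0.595, 0.773, 0.174]
force: [0.5, -0.0, -3.9]
grip_width: 0.176
grip_force: 88.3
```

```bash
python3 - <<'E'
from rig import *; from h import *
s=sense(); print({k:np.round(s[k],2) for k in ("time_s","eef_pos","joints","force","wrist_torque")})
M=q2R(s["ee_rot"]).as_matrix(); print(M)
def T(yaw): a=np.radians(yaw); return tool(np.array([np.cos(a),np.sin(a),0]),np.array([0,0,-1.]))
print("foot",s["eef_pos"]+229*M[:,2])
go(s,[470,60,375],T(115)); go(s,[470,60,375],T(155.4))
E
```

```text
{'time_s': np.float64(5.5), 'eef_pos': array([519.03, 146.12, 359.81]), 'joints': array([ 0.02,  0.14,  1.61,  0.12,  0.96, -0.28]), 'force': array([ 0.48, -0.04, -3.88]), 'wrist_torque': array([-0.16,  0.63,  0.04])}
[[-0.25575929  0.87303475  0.41520779]
 [ 0.96673946  0.23159662  0.10852566]
 [-0.00141405  0.4291542  -0.90323013]]
foot [614.10988072 170.97428936 152.97390189]
offset cm [-7.07 -5.62 -4.34] rot [ 25.3   2.3 -10. ]
offset cm [-7.07 -5.62 -4.34] rot [ 23.7  11.3 -49.7]
```

Request:
{"api": "step_arm", "payload": {"plan": [{"offset": [-0.5,-0.8,-1],"rot": [3,1.5,-6],"gripper": 0.5},{"offset": [-1.5,-2,-2],"rot": [7,3,-13],"gripper": 0.5},{"offset": [-3,-3,-3],"rot": [10,4.5,-20],"gripper": 0.5},{"offset": [-4.5,-4,-3.6],"rot": [13,6,-27],"gripper": 0.5},{"offset": [-6,-5,-4],"rot": [16,7.5,-34],"gripper": 0.5},{"offset": [-7,-5.6,-4.3],"rot": [19,9,-41],"gripper": 0.5},{"offset": [-7.1,-5.6,-4.3],"rot": [22,10.5,-47],"gripper": 0.5},{"offset": [-7.1,-5.6,-4.3],"rot": [23.7,11.3,-49.7],"gripper": 0.5},{"offset": [-7.1,-5.6,-4.3],"rot": [23.7,11.3,-49.7],"gripper": 0.5},{"offset": [-7.1,-5.6,-4.3],"rot": [23.7,11.3,-49.7],"gripper": 0.5}]}}

```text
time_s: 6.5
eef_pos: [470.9, 60.0, 371.4]
ee_rot: [-0.002, 0.214, 0.977, -0.0]
force: [0.5, 0.4, -4.6]
grip_width: 0.174
grip_force: 88.6
```

```bash
cat >> h.py <<'E'
def T(yaw): a=np.radians(yaw); return tool(np.array([np.cos(a),np.sin(a),0]),np.array([0,0,-1.]))
E
python3 - <<'E'
from rig import *; from h import *
s=sense(); print({k:np.round(s[k],2) for k in ("time_s","eef_pos","joints","force")})
for p in ([490,-60,375],[540,-177,375],[611.5,-177,375]): go(s,p,T(155.4))
E
```

```text
{'time_s': np.float64(6.5), 'eef_pos': array([470.9 ,  60.03, 371.36]), 'joints': array([-0.12,  0.16,  1.52,  0.  ,  1.47, -1.26]), 'force': array([ 0.55,  0.4 , -4.63])}
offset cm [ -6.75 -10.11  -0.38] rot [-0.1 -0.3 -0.1]
offset cm [-16.17 -18.65  -0.42] rot [-0.1 -0.3 -0.1]
offset cm [-22.67 -15.67  -0.45] rot [-0.1 -0.3 -0.1]
```

Request:
{"api": "step_arm", "payload": {"plan": [{"offset": [-2,-3,-0.4],"rot": [0,0,0],"gripper": 0.5},{"offset": [-4.4,-6.6,-0.4],"rot": [0,0,0],"gripper": 0.5},{"offset": [-6.8,-10.1,-0.4],"rot": [0,0,0],"gripper": 0.5},{"offset": [-10,-13,-0.4],"rot": [0,0,0],"gripper": 0.5},{"offset": [-13.1,-15.8,-0.4],"rot": [0,0,0],"gripper": 0.5},{"offset": [-16.2,-18.6,-0.4],"rot": [0,0,0],"gripper": 0.5},{"offset": [-19.5,-17.1,-0.4],"rot": [0,0,0],"gripper": 0.5},{"offset": [-22,-16,-0.4],"rot": [0,0,0],"gripper": 0.5},{"offset": [-22.7,-15.7,-0.4],"rot": [0,0,0],"gripper": 0.5},{"offset": [-22.7,-15.7,-0.4],"rot": [0,0,0],"gripper": 0.5},{"offset": [-22.7,-15.7,-0.4],"rot": [0,0,0],"gripper": 0.5}]}}

```text
time_s: 7.6
eef_pos: [611.5, -177.3, 374.7]
ee_rot: [-0.003, 0.213, 0.977, -0.0]
force: [-0.2, 0.4, -3.9]
grip_width: 0.171
grip_force: 89.5
```

```bash
python3 - <<'E'
from rig import *; from h import *; import pickle
s=sense(); print({k:np.round(s[k],2) for k in ("time_s","eef_pos","joints","force","ee_rot")})
w,sc,sd=capture("wrist"),capture("scene"),capture("side"); pickle.dump((w,sc,sd,s),open("w4.pkl","wb"))
big=np.zeros((600,800,3),np.uint8)
big[:300,:480]=cv2.resize(w["color"],(480,300)); 
o,d=None,None
def proj(c,p):
    X=cv2.Rodrigues(np.float64(np.ravel(c["rvec"])))[0]@np.array(p)+np.ravel(c["tvec"]); f,_,_=cam(c); q=X[:2]/X[2]; return q*(1+c["k1"]*(q@q))*f+[c["cx"],c["cy"]]
for i,c in enumerate((sc,sd)):
    u,v=proj(c,[611,-177,130]).astype(int); print(u,v)
    big[300:,400*i:400*i+400]=cv2.resize(c["color"][v-40:v+50,u-60:u+60],(400,300),interpolation=cv2.INTER_CUBIC)
cv2.imwrite("pics/m4.png",big[:,:,::-1])
E
```

```text
{'time_s': np.float64(7.6), 'eef_pos': array([ 611.46, -177.33,  374.71]), 'joints': array([-0.47,  0.55,  0.97, -0.  ,  1.63, -1.61]), 'force': array([-0.23,  0.36, -3.88]), 'ee_rot': array([-0.  ,  0.21,  0.98, -0.  ])}
282 254
290 163
```

View pics/m4.png

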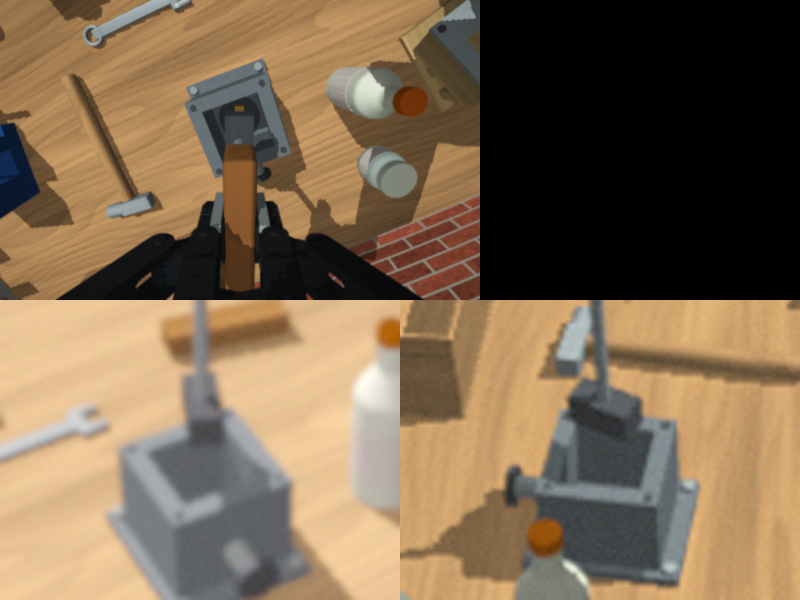

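The wrist view (top left) shows the foot ahead of the handle and the tang's end showing at about (240,108), right in line with it; the other views show the foot over the well.

```bash
python3 - <<'E'
from h import *; import pickle
np.set_printoptions(precision=1,suppress=True)
w,sc,sd,s=pickle.load(open("w4.pkl","rb")); v=w["color"].astype(int); M=q2R(s["ee_rot"]).as_matrix()
k=np.zeros(v.shape[:2],bool); k[130:156,295:345]=(v[...,0]-v[...,2]>25)[130:156,295:345]
ys,xs=np.nonzero(k); print(len(xs))
L=(plane(w,np.c_[xs,ys],33,s)-s["eef_pos"])@M
print("tang in tool x,y",L.min(0),L.max(0),L.mean(0))
for r in np.unique(ys): print(r,xs[ys==r].min(),xs[ys==r].max(),L[ys==r][:,1].min(),L[ys==r][:,1].max())
# foot from depth
P=cloud(w,s); T=(P-s["eef_pos"])@M
f=(T[...,2]>190)&(T[...,2]<232)&(abs(T[...,1])<25)&(T[...,0]>-10)&(T[...,0]<50); Y=T[f]; print("foot",len(Y),np.percentile(Y,[1,50,99],axis=0))
# foot in scene & side
for c,nm in ((sc,"scene"),(sd,"side")):
    Q=(cloud(c)-s["eef_pos"])@M; f=(Q[...,2]>185)&(Q[...,2]<232)&(abs(Q[...,1])<30)&(abs(Q[...,0])<45); Y=Q[f]; print(nm,len(Y),np.percentile(Y,[2,50,98],axis=0))
    # rod
    f=(Q[...,2]>85)&(Q[...,2]<190)&(abs(Q[...,1])<25)&(abs(Q[...,0])<25); Y=Q[f]; 
    for a,b in ((80,130),(145,190)):
        g=Y[(Y[:,2]>a)&(Y[:,2]<b)]; print(" rod",len(g),g.mean(0))
E
```

```text
108
tang in tool x,y [ 12.2  -6.4 341.8] [ 21.5   7.7 341.8] [ 16.8   0.3 341.8]
140 314 324 -5.162706141270126 6.454747942287329
141 313 324 -6.330066740134005 6.459674185102876
142 313 324 -6.335593644189127 6.464614074328038
143 313 324 -6.341137834861329 6.469567654824532
144 313 324 -6.3466993659169 6.474534971753501
145 313 325 -6.352278291510682 7.646008679759282
146 313 325 -6.357874666188407 7.651966393237151
147 313 324 -6.363488544888377 6.489519797271169
148 314 324 -5.1995990527151275 6.49454251758667
foot 1663 [[  1.8 -14.2 192.9]
 [ 19.9   0.8 199.6]
 [ 31.7  15.4 228.3]]
scene 237 [[-31.7 -15.9 188.4]
 [-16.7  -2.3 201.7]
 [ 27.8  13.2 228.6]]
 rod 50 [ -3.   -1.3 110.4]
 rod 52 [ -3.1  -1.5 168.6]
side 298 [[-30.1 -17.6 190.4]
 [  6.3   8.6 202. ]
 [ 31.5  15.9 228.4]]
 rod 53 [  2.7   1.8 107.7]
 rod 46 [  2.9   2.  166.3]
```

Request:
{"api": "step_arm", "payload": {"plan": [{"offset": [0.05,0,2],"rot": [0,0,0],"gripper": 0.5},{"offset": [0.05,0,4],"rot": [0,0,0],"gripper": 0.5},{"offset": [0.05,0,6],"rot": [0,0,0],"gripper": 0.5},{"offset": [0.05,0,8],"rot": [0,0,0],"gripper": 0.5},{"offset": [0.05,0,9.8],"rot": [0,0,0],"gripper": 0.5},{"offset": [0.05,0,10.6],"rot": [0,0,0],"gripper": 0.5},{"offset": [0.05,0,11.2],"rot": [0,0,0],"gripper": 0.5},{"offset": [0.05,0,11.7],"rot": [0,0,0],"gripper": 0.5},{"offset": [0.05,0,11.7],"rot": [0,0,0],"gripper": 0.5}]}}

```text
time_s: 8.65
eef_pos: [610.6, -177.1, 257.9]
ee_rot: [-0.003, 0.213, 0.977, -0.001]
force: [0.2, 0.2, -5.0]
grip_width: 0.173
grip_force: 89.5
```

Request:
{"api": "step_arm", "payload": {"plan": [{"offset": [0,0,0.4],"rot": [0,0,0],"gripper": 0.5},{"offset": [0,0,0.8],"rot": [0,0,0],"gripper": 0.5},{"offset": [0,0,1.2],"rot": [0,0,0],"gripper": 0.5},{"offset": [0,0,1.4],"rot": [0,0,0],"gripper": 0.5},{"offset": [0,0,1.5],"rot": [0,0,0],"gripper": 0.5},{"offset": [0,0,1.5],"rot": [0,0,0],"gripper": 0.5}]}}

```text
time_s: 9.25
eef_pos: [610.6, -177.2, 244.2]
ee_rot: [-0.002, 0.213, 0.977, -0.001]
force: [-2.5, 1.4, 5.6]
grip_width: 0.173
grip_force: 91.1
```

```bash
python3 -c "
from rig import *; import numpy as np
s=sense(); print({k:np.round(s[k],2) for k in ('time_s','eef_pos','force','wrist_torque','joints','grip_width')})"
```

```text
{'time_s': np.float64(9.25), 'eef_pos': array([ 610.62, -177.18,  244.18]), 'force': array([-2.48,  1.36,  5.59]), 'wrist_torque': array([ 0.25,  0.67, -0.02]), 'joints': array([-0.47,  0.61,  1.21, -0.  ,  1.33, -1.61]), 'grip_width': np.float64(0.17)}
```

Request:
{"api": "step_arm", "payload": {"plan": [{"offset": [0,0,-0.05],"rot": [0,0,6],"gripper": 0.5},{"offset": [0,0,-0.05],"rot": [0,0,12],"gripper": 0.5},{"offset": [0,0,-0.05],"rot": [0,0,18],"gripper": 0.5},{"offset": [0,0,-0.05],"rot": [0,0,24],"gripper": 0.5},{"offset": [0,0,-0.05],"rot": [0,0,30],"gripper": 0.5},{"offset": [0,0,-0.05],"rot": [0,0,36],"gripper": 0.5},{"offset": [0,0,-0.05],"rot": [0,0,42],"gripper": 0.5},{"offset": [0,0,-0.05],"rot": [0,0,48],"gripper": 0.5},{"offset": [0,0,-0.05],"rot": [0,0,54],"gripper": 0.5},{"offset": [0,0,-0.05],"rot": [0,0,60],"gripper": 0.5},{"offset": [0,0,-0.05],"rot": [0,0,60],"gripper": 0.5}]}}

```text
time_s: 10.35
eef_pos: [611.0, -177.3, 244.1]
ee_rot: [-0.001, 0.673, 0.739, -0.001]
force: [1.1, -0.8, 1.1]
grip_width: 0.169
grip_force: 90.4
```

```bash
cat > st.py <<'E'
from rig import *; from h import *
s=sense(); M=q2R(s["ee_rot"]).as_matrix()
print({k:np.round(s[k],2) for k in ('time_s','eef_pos','force','wrist_torque','grip_width')}, "yaw",np.degrees(np.arctan2(M[1,0],M[0,0])),"tilt",np.degrees(np.arccos(-M[2,2])))
E
python3 st.py
```

```text
{'time_s': np.float64(10.35), 'eef_pos': array([ 611.01, -177.31,  244.1 ]), 'force': array([ 1.11, -0.81,  1.13]), 'wrist_torque': array([-0.05, -0.49, -0.09]), 'grip_width': np.float64(0.17)} yaw 95.33695927543477 tilt 0.19582438931848645
```

Request:
{"api": "step_arm", "payload": {"plan": [{"offset": [0,0,0],"rot": [0,0,4],"gripper": 0.5},{"offset": [0,0,0],"rot": [0,0,8],"gripper": 0.5},{"offset": [0,0,0],"rot": [0,0,12],"gripper": 0.5}]}}

```text
time_s: 10.65
eef_pos: [611.0, -177.4, 244.1]
ee_rot: [-0.001, 0.747, 0.665, -0.002]
force: [1.6, -0.5, 0.9]
grip_width: 0.173
grip_force: 90.3
```

```bash
python3 st.py
```

```text
{'time_s': np.float64(10.65), 'eef_pos': array([ 611.03, -177.35,  244.14]), 'force': array([ 1.57, -0.54,  0.94]), 'wrist_torque': array([-0.12, -0.59,  0.13]), 'grip_width': np.float64(0.17)} yaw 83.42180190798764 tilt 0.19056574910144172
```

Request:
{"api": "step_arm", "payload": {"plan": [{"offset": [0,0,0],"rot": [0,0,2],"gripper": 0.5},{"offset": [0,0,0],"rot": [0,0,4],"gripper": 0.5},{"offset": [0,0,0],"rot": [0,0,6],"gripper": 0.5}]}}

```text
time_s: 10.95
eef_pos: [611.0, -177.4, 244.1]
ee_rot: [-0.001, 0.78, 0.626, -0.002]
force: [2.0, -0.0, 0.5]
grip_width: 0.174
grip_force: 90.3
```

```bash
python3 st.py
```

```text
{'time_s': np.float64(10.95), 'eef_pos': array([ 611.04, -177.38,  244.11]), 'force': array([ 1.96, -0.04,  0.49]), 'wrist_torque': array([-0.12, -0.69,  0.15]), 'grip_width': np.float64(0.17)} yaw 77.50276507499561 tilt 0.19103127492119382
```

Still turning at friction torque; go on in small steps.

Request:
{"api": "step_arm", "payload": {"plan": [{"offset": [0,0,0],"rot": [0,0,2],"gripper": 0.5},{"offset": [0,0,0],"rot": [0,0,4],"gripper": 0.5}]}}

```text
time_s: 11.15
eef_pos: [611.0, -177.4, 244.1]
ee_rot: [-0.0, 0.801, 0.598, -0.002]
force: [1.7, -0.9, 1.1]
grip_width: 0.177
grip_force: 90.3
```

```bash
python3 st.py
```

```text
{'time_s': np.float64(11.15), 'eef_pos': array([ 611.05, -177.4 ,  244.13]), 'force': array([ 1.72, -0.88,  1.12]), 'wrist_torque': array([-0.24, -0.65,  0.17]), 'grip_width': np.float64(0.18)} yaw 73.50459937882556 tilt 0.19101171156313157
```

Request:
{"api": "step_arm", "payload": {"plan": [{"offset": [0,0,0],"rot": [0,0,2],"gripper": 0.5},{"offset": [0,0,0],"rot": [0,0,4],"gripper": 0.5}]}}

```text
time_s: 11.35
eef_pos: [611.1, -177.4, 244.1]
ee_rot: [-0.0, 0.821, 0.57, -0.002]
force: [2.2, 0.0, 0.1]
grip_width: 0.175
grip_force: 90.7
```

```bash
python3 st.py
```

```text
{'time_s': np.float64(11.35), 'eef_pos': array([ 611.05, -177.4 ,  244.12]), 'force': array([2.25, 0.02, 0.12]), 'wrist_torque': array([-0.21, -0.62,  0.8 ]), 'grip_width': np.float64(0.17)} yaw 69.540450088564 tilt 0.1984579016281454
```

Request:
{"api": "step_arm", "payload": {"plan": [{"offset": [0,0,0],"rot": [0,0,1],"gripper": 0.5},{"offset": [0,0,0],"rot": [0,0,2],"gripper": 0.5},{"offset": [0,0,0],"rot": [0,0,2],"gripper": 0.5}]}}

```text
time_s: 11.65
eef_pos: [610.9, -177.3, 244.1]
ee_rot: [-0.001, 0.831, 0.556, -0.002]
force: [2.5, -2.8, 4.0]
grip_width: 0.175
grip_force: 93.6
```

```bash
python3 st.py
```

```text
{'time_s': np.float64(11.65), 'eef_pos': array([ 610.91, -177.29,  244.08]), 'force': array([ 2.54, -2.82,  4.02]), 'wrist_torque': array([-0.48, -0.86,  1.67]), 'grip_width': np.float64(0.18)} yaw 67.52271169476657 tilt 0.23884085479950706
```

At the stop (1.67 N m). Ease off, open and withdraw upward.

Request:
{"api": "step_arm", "payload": {"plan": [{"offset": [0,0,0],"rot": [0,0,-3],"gripper": 0.5},{"offset": [0,0,0],"rot": [0,0,-3],"gripper": 2.2},{"offset": [0,0,0],"rot": [0,0,-3],"gripper": 4},{"offset": [0,0,0],"rot": [0,0,-3],"gripper": 7},{"offset": [0,0,0],"rot": [0,0,-3],"gripper": 8.5},{"offset": [0,0,0],"rot": [0,0,-3],"gripper": 8.5},{"offset": [0,0,-1.5],"rot": [0,0,-3],"gripper": 8.5},{"offset": [0,0,-4],"rot": [0,0,-3],"gripper": 8.5},{"offset": [0,0,-8],"rot": [0,0,-3],"gripper": 8.5},{"offset": [0,0,-12],"rot": [0,0,-3],"gripper": 8.5},{"offset": [0,0,-15],"rot": [0,0,-3],"gripper": 8.5},{"offset": [0,0,-15],"rot": [0,0,-3],"gripper": 8.5}]}}

```text
time_s: 12.85
eef_pos: [611.6, -177.2, 398.2]
ee_rot: [0.002, 0.817, 0.576, -0.0]
force: [-0.1, 0.5, -0.6]
grip_width: 0.997
grip_force: 0.0
```

```bash
python3 st.py; python3 - <<'E'
from rig import *; from h import *
s=sense(); M=q2R(s["ee_rot"]).as_matrix(); w=capture("wrist"); sd=capture("side"); v=w["color"].astype(int)
T=(cloud(w,s)-s["eef_pos"])@M; k=(v[...,0]-v[...,2]>25)&(T[...,2]>150)&(T[...,2]<230)&(abs(T[...,0])<60)&(abs(T[...,1])<40)
Y=T[k]; r=cv2.minAreaRect(Y[:,:2].astype(np.float32)); print(len(Y),r,"top z",s["eef_pos"][2]-np.percentile(Y[:,2],20))
b=np.zeros((400,800,3),np.uint8); b[:250,:400]=cv2.resize(w["color"],(400,250)); b[:,400:]=cv2.resize(sd["color"][90:250,210:370],(400,400),interpolation=cv2.INTER_CUBIC)
cv2.imwrite("pics/m5.png",b[:,:,::-1])
E
```

```text
{'time_s': np.float64(12.85), 'eef_pos': array([ 611.6 , -177.19,  398.19]), 'force': array([-0.14,  0.55, -0.56]), 'wrist_torque': array([ 0.07, -0.04,  0.  ]), 'grip_width': np.float64(1.0)} yaw 70.37912029965065 tilt 0.2194206378147826
2003 ((2.7409629821777344, -2.103494644165039), (15.535477638244629, 79.22938537597656), 89.59780883789062) top z 204.96763182699453
```

View pics/m5.png

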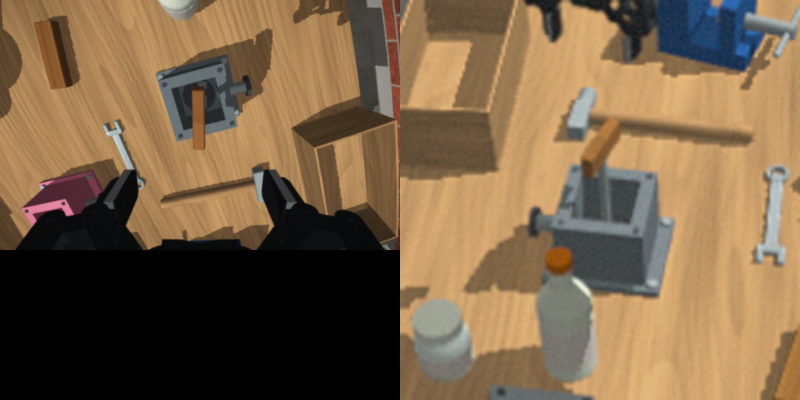

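The key stands upright and seated in the housing (bar at (198,118) left; top measured at 205 mm, 204 expected), and the neighbours are in place.

```bash
python3 -c "
from rig import *
print(finish_job())"
```

```text
the job is handed in; nothing more can be done
None
```

The key is out of the rack, seated over the tang, turned clockwise to its stop and left standing upright. I handed the job in at about 13 s, and the last pictures showed none of the bystanders in view disturbed.

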